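# Set up the chocolate tasting station

### The arm

A 6-joint arm with a two-finger parallel gripper is mounted at the origin on the work surface. World frame = base frame: x ahead of the robot, y to its left, z up, the work surface at z = 0. Lengths are in m, angles in rad, forces in N, time in s.
With the tool pointing down it reaches from about 0.35 to 0.975 m from the base axis. Payload 7.1 kg.
Tool frame: the origin (TCP) lies midway between the tips of the shut fingers; the grasp point (between the pads) lies 19 mm behind it; z points along the fingers, y is the line along which they close (so a half turn about z gives the same grasp; the last joint's range is limited). The gripper opens to 88 mm and grips with 3 to 60 N. Pads are 20 mm wide; open, the fingers measure 115 mm over their backs; the gripper's body (75 mm by 178 mm) begins 61 mm behind the grasp point.
Start: joints at [-1.349, 0.423, 1.63, -0, 1.089, -0.019], TCP at [0.149, -0.607, 0.223] pointing down, gripper open.
Joint ranges: [-3, 3], [-0.9, 2.11], [0.09, 2.58], [-1.31, 4.45], [0.11, 2.69], [-2.54, 2.54]. Speed limits (rad/s): [2.39, 2.39, 3.01, 3.14, 3.14, 3.14].

### API

Orientations are given as a rotation vector (axis times angle).
In Python, from station import r gives the robot as it stands.
- The arm moves only by the tool apply_moves, never from a script. Its arguments are lists of equal length, an entry for each row: "dp": the shift along the tool's x, y, z in cm, a list of three; "turn": the turn about the tool's z in degrees; "fingers": the closure, from 0 (fully open) to 1 (shut). A call has 1 to 12 rows; each row is the pose to reach, as a shift and turn from the pose commanded when the call began, along the tool's axes at that moment; what a row does not reach only later rows make up. A row lasts 1/8 s, in which the tool goes at most 62.5 mm and 10.7 degrees, less where a joint would pass 70% of its speed; a pose out of reach is approached as far as the arm can. A call with a gripper value outside its range is refused whole. The fingers move at their own pace and stop on an object; "force" is the grip in N (left out, the last holds). Time passes only in rows, so rows that repeat a pose let the fingers close. It gives the time, the measured TCP pose, the force, the opening and the grip force at its end, in the units of the state.
- r.get_state(): the state, without advancing time (a new reading comes with each control period).
- r.get_image(name): name is "scene" or "side" or "wrist"; returns the picture (400x640x3 uint8, red, green, blue); there is no depth.
- r.camera_info(name): a dict with "intrinsics" (3x3 intrinsics, pixels), "camera_from_world" (4x4, takes a point from world to camera coordinates). Camera axes: x right, y up, looking along -z (the intrinsics and any distortion apply to the point x, -y, -z); pixel columns grow to the right and rows downward; lengths in m; the calibration is good to about 2 mm. A picture is of the moment at which its call begins: read the wrist's pose just before it. camera_info takes no time and is no camera call; for the wrist camera it gives the pose at the moment of the call.
- r.close_job(): hands the job in; it is judged then, once.
Trained networks look in the newest picture that a camera, given by its name, has taken for a name from the list of things; names that differ only in an ending like _2 or _b are one class to them, and where a whole thing is asked for, a point or a joint stands for the part that bears it (a point fixed in the world has none). Each returns a list of dicts, best first, with "conf" (0 to 1); they miss things now and then, are a little off and sometimes report something else, mostly with a low value. They report only what shows in the picture. A call takes as long as a camera call. They do not tell look-alikes from the thing itself.
- r.search_frame(camera, thing): "point" ([x, y, z] in m, in the coordinates of the camera as it stood for that picture, good to about 4 mm: the middle of the surface that is visible of it).
The state is a dict: "time_s": time; "joints": joint angles; "joint_velocities": joint speeds; "effort": joint torques, N m; "tool_pos": TCP position; "ee_rot": TCP orientation; "force": force on the tool from outside, world axes, zero at the start; "ft_torque": the same for the moment, N m; "width": finger opening in m; "grip_force": force on a finger pad.
Only numpy, scipy, OpenCV 4.12 (cv2) and the standard library are available. Lean on these libraries where they do the work, as an engineer would, in place of code of your own. Each camera call takes 0.05 s, during which the arm holds its last target. There are 200 camera calls.

### The job

Get the tasting station ready: set the square dish of chocolate down flat on the floor of the wooden display box, keeping the dish level, and then fold the box's open cover down to 45 degrees, level with the brass stud on the arc, and leave it there. Then hang the steel pick caddy by its hook on the rail, at the end of the rail farther from the mark (well away from the mark), and slide it along the rail, without unhooking it, until it is centred on the mark. Leave the round bowl, the spatula and the chocolate mould where they are.

Things in the scene. Friction and masses are not known exactly. Their poses are not given: they have to be found in the camera images.
- dish: square white ceramic dish, 58 x 58 mm and 34 mm tall, vertical 4 mm walls, heaped with dark chocolate pieces (up to 38 mm high in the middle), 0.16 kg; origin at the centre of its underside, z up, x and y square to its sides. It stands on the table. Grip it across two facing outer walls
- box: wooden display box fixed to the table, 172 x 172 mm, walls and floor 6 mm thick; far (+x) wall 60 mm high, side walls 60 mm over their far 90 mm and 28 mm nearer, front (-x) wall 28 mm. Origin at the centre of its underside, -x is its front, z up. On its +y side a thin steel arc (look only, 120 mm radius about the hinge) with a brass stud at 45 degrees
- box_floor (a point): centre of the box's inner floor (160 x 160 mm inside), 6 mm above the table, axes as the box
- cover (a joint): angle of the box's cover, a wooden panel 150 mm from hinge to free edge, 165 mm wide along the hinge, 10 mm thick. 0 = lying level on the box (closed), 1.571 = standing straight up, up to 1.95; 45 degrees = 0.785. The hinge is stiff: the cover stays where it is left and takes about 2 to 4 N at its free edge to turn
- cover_hinge (a point): middle of the cover's hinge line, along the top of the box's far wall, 66 mm above the table; the hinge line runs along the box's y axis. The panel's mid-plane passes through it
- cover_edge (a point): middle of the cover's free edge (mid-thickness), 150 mm from the hinge; its x axis points from the free edge along the panel to the hinge, y along the edge, z square to the panel (up when closed). The 10 mm edge can be pinched, or the panel pushed over from its outer (far) face
- caddy: steel caddy, 0.26 kg, standing on the table: open box x -28 to 36 mm, 60 (y) x 45 high, with look-only picks up to 70; 40 mm wide back plate at x = -30, up to 107; on it an inverted-V hook, ridge over x = 0, free leg ending at x = 28, 105 up. Rail enters from +x below the free leg (70 to 105 up), then lower. Grip fin on the ridge, 10 (x) x 40 (y), 137 to 181 up. Origin at the underside, z up
- caddy_hook (a point): point in the caddy 125 mm above its underside, under the hook's ridge: where the axis of the rail lies when the caddy hangs on it
- caddy_grip (a point): centre of the caddy's grip fin, 160 mm above its underside; pinch the fin across its x
- rail: rail stand fixed to the table: wooden base 100 x 320 x 12 mm, two posts 14 mm thick at y = -150 and +150 mm with 20 mm balls on top, and a round steel rail 12 mm thick along its y at a height of 190 mm. Origin under the rail's middle, on the table; z up
- rail_bar (a point): middle of the rail's axis, 190 mm above the table, axes as the stand (y along the rail)
- mark_point (a point): the mark: point on the rail's axis, 190 mm above the table, where a dark band 8 mm wide goes round the rail; below it an aluminium strip 8 mm wide lies across the stand's base. Axes as the stand
- bowl: bystander: round white ceramic bowl, 68 mm across the rim, 34 mm tall, with pale chocolate; origin at the centre of its underside
- spatula: bystander: spatula with a black handle, 240 mm long, lying on the table
- mould: bystander: clear mould tray filled with dark chocolates, 100 x 160 x 24 mm, lying on the table; origin at the centre of its underside
Not all that is in view belongs to the job. Leave any red look-alike of the dish alone.

How it is judged:
On the way, in this order (a step that is already met when the one before it is completed fails the run):
1. the square dish stands flat on the box's floor, the cover still open (x of dish in the frame of box_floor between -0.055 and 0.055 m and y of dish in the frame of box_floor between -0.055 and 0.055 m and z of dish in the frame of box_floor below 0.005 m and angle between dish's own z axis and vertical below 0.12 rad and value of joint cover above 1.1 rad), for 0.2 s.
2. the cover is folded down to 45 degrees (within 7 degrees) and left there by the fingers (value of joint cover between 0.663 and 0.907 rad and contact force between the fingers and box below 0.1 N), for 0.2 s.
3. the caddy's hook is over the rail, more than 60 mm from the mark (x of caddy_hook in the frame of rail_bar between -0.012 and 0.012 m and z of caddy_hook in the frame of rail_bar between -0.012 and 0.012 m and (y of caddy_hook in the frame of mark_point below -0.06 m or y of caddy_hook in the frame of mark_point above 0.06 m)), for 0.1 s.
4. the caddy, still hooked on the rail, slides up to the mark (passing 45 to 15 mm from it) (x of caddy_hook in the frame of rail_bar between -0.015 and 0.015 m and z of caddy_hook in the frame of rail_bar between -0.015 and 0.015 m and horizontal distance between caddy_hook and mark_point between 0.015 and 0.045 m), for 0.04 s.
At the end, for the whole second after the job is handed in: the square dish stands flat (tilt under 7 degrees) on the box's floor; the cover stands at 45 degrees, give or take 7; the caddy hangs on the rail by its hook, upright within 11 degrees, its hook point within 13 mm of the mark point; dish and caddy at rest (x of dish in the frame of box_floor between -0.055 and 0.055 m and y of dish in the frame of box_floor between -0.055 and 0.055 m and z of dish in the frame of box_floor below 0.005 m and angle between dish's own z axis and vertical below 0.12 rad and value of joint cover between 0.663 and 0.907 rad and distance between caddy_hook and mark_point below 0.013 m and contact force between caddy and rail above 0.5 N and angle between caddy's own z axis and vertical below 0.2 rad and linear speed of each of caddy, dish below 0.03 m/s); the robot touches nothing.
It fails at once if the dish is tipped by more than 35 degrees (angle between dish's own z axis and vertical above 0.6 rad).
It fails at once if the round bowl is moved by more than 30 mm (distance of bowl from where it was at the start of the episode above 0.03 m).
It fails at once if the spatula is moved by more than 30 mm (distance of spatula from where it was at the start of the episode above 0.03 m).
It fails at once if the mould is moved by more than 30 mm (distance of mould from where it was at the start of the episode above 0.03 m).
It also fails if it takes over 72 s, if anything falls off the work surface, if the arm or the gripper's body presses on something with over 40 N, if the wrist force passes 120 N, or if a joint passes its speed limit or range.

## Working session

There is one attempt and no reset: what is moved stays moved. The work goes in short steps, Python scripts to look and compute and a tool call to move; the robot and the scene stay as the last step left them, time stands still between calls to the robot, and variables do not carry over. Pictures are saved under pics/ and viewed, at most 10 in all, crops included, and the job is handed in when it is done.

Besides the shell and the picture viewer there is one more tool, called after "Call:" in YAML: its name, and indented under it one key for each argument. apply_moves: Moves the arm, as the interface text tells. Its arguments: {"type":"object","properties":{"dp":{"type":"array"},"turn":{"type":"array"},"fingers":{"type":"array"},"force":{"type":"number"}},"required":["dp","turn","fingers"]}

```bash
ls; mkdir -p pics; cat > h.py <<'E'
import numpy as np, cv2
from station import r
def pic(cam,name):
    im=r.get_image(cam); cv2.imwrite('pics/'+name,im[:,:,::-1]); return im
def w(cam,p):
    M=np.linalg.inv(np.array(r.camera_info(cam)["camera_from_world"])); return (M@np.r_[p,1])[:3]
def px(cam,P):
    i=r.camera_info(cam);K=np.array(i["intrinsics"]);c=(np.array(i["camera_from_world"])@np.r_[P,1])[:3]
    q=K@np.array([c[0],-c[1],-c[2]]);return q[:2]/q[2]
def ray(cam,u,v,z):
    i=r.camera_info(cam);K=np.array(i["intrinsics"]);M=np.linalg.inv(np.array(i["camera_from_world"]))
    d=np.linalg.inv(K)@[u,v,1];d=M[:3,:3]@[d[0],-d[1],-d[2]];o=M[:3,3]
    return o+d*(z-o[2])/d[2]
E
python3 - <<'E'
from h import *
for c in ["scene","side"]:
    pic(c,c+"1.png"); i=r.camera_info(c); print(c,{k:v for k,v in i.items() if k not in("intrinsics","camera_from_world")})
    for t in ["dish","box","cover","caddy","rail","bowl","mould","spatula"]:
        for d in r.search_frame(c,t)[:3]:
            P=w(c,d["point"]); print(c,t,round(d["conf"],2),P.round(3),px(c,P).round())
E
```

```text
pics
scene {}
scene dish 0.79 [ 0.466 -0.131  0.021] [256. 227.]
scene dish 0.65 [ 0.367 -0.134  0.023] [245. 207.]
scene dish 0.63 [ 0.3   -0.25   0.025] [203. 205.]
scene box 0.68 [0.583 0.233 0.103] [380. 194.]
scene cover 0.69 [0.582 0.244 0.151] [385. 180.]
scene cover 0.51 [0.58  0.234 0.1  ] [379. 194.]
scene cover 0.19 [ 0.482  0.528 -0.   ] [429. 174.]
scene caddy 0.72 [ 0.647 -0.182  0.013] [262. 279.]
scene caddy 0.7 [ 0.419 -0.353  0.049] [177. 236.]
scene caddy 0.54 [0.581 0.237 0.152] [382. 180.]
scene rail 0.88 [ 0.642 -0.187  0.011] [259. 279.]
scene rail 0.74 [0.58  0.23  0.101] [379. 194.]
scene mould 0.6 [0.803 0.072 0.023] [372. 283.]
scene spatula 0.85 [0.482 0.526 0.001] [429. 173.]
scene spatula 0.19 [0.582 0.237 0.155] [383. 180.]
side {}
side dish 0.88 [ 0.356 -0.114  0.027] [405. 213.]
side dish 0.8 [ 0.288 -0.233  0.026] [432. 195.]
side dish 0.63 [ 0.423 -0.224  0.026] [388. 191.]
side box 0.7 [0.542 0.257 0.027] [306. 287.]
side cover 0.7 [0.575 0.254 0.151] [290. 244.]
side caddy 0.85 [ 0.413 -0.333  0.046] [397. 169.]
side caddy 0.67 [0.782 0.103 0.022] [240. 238.]
side rail 0.72 [ 0.626 -0.171  0.017] [321. 195.]
side rail 0.66 [ 0.411 -0.336  0.041] [398. 170.]
side bowl 0.71 [0.447 0.001 0.019] [366. 234.]
side mould 0.68 [0.782 0.103 0.018] [240. 239.]
side spatula 0.87 [0.46  0.513 0.007] [309. 386.]
```

View pics/scene1.png

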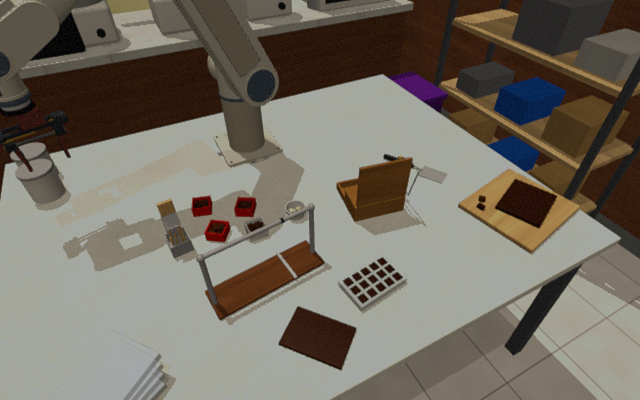

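View pics/side1.png

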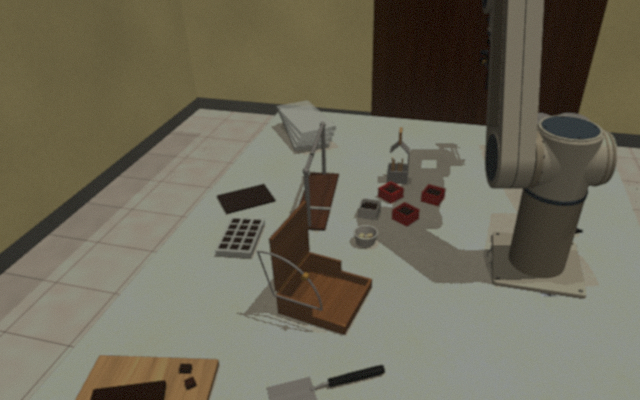

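The white square dish is at scene (256,227) / side (370,209). The red look-alikes are at scene (202,206), (245,207) and (217,231), and the round bowl is at (295,210). Only the first is square, white and filled with dark pieces. I'll confirm it in an enlarged crop.

```bash
python3 - <<'E'
import cv2,numpy as np
a=cv2.imread('pics/scene1.png');b=cv2.imread('pics/side1.png')
A=cv2.resize(a[150:320,150:350],(0,0),fx=3,fy=3,interpolation=2) # rail/caddy 600x510
cv2.imwrite('pics/c1.png',cv2.resize(a[188:318,155:335],(0,0),fx=4.4,fy=4.4,interpolation=2))
B=cv2.resize(a[150:225,330:430],(0,0),fx=4,fy=4,interpolation=2) #400x300
C=cv2.resize(b[200:335,255:380],(400,432),interpolation=2) # 3.2
D=cv2.resize(b[120:270,300:425],(400,480),interpolation=2)
m=np.zeros((600,800,3),np.uint8); m[:300,:400]=B
m[:480,400:]=D
C=cv2.resize(b[200:335,255:380],(278,300),interpolation=2); m[300:,:278]=C
cv2.imwrite('pics/c2.png',m)
E
```

```text
(no output)
```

View pics/c1.png

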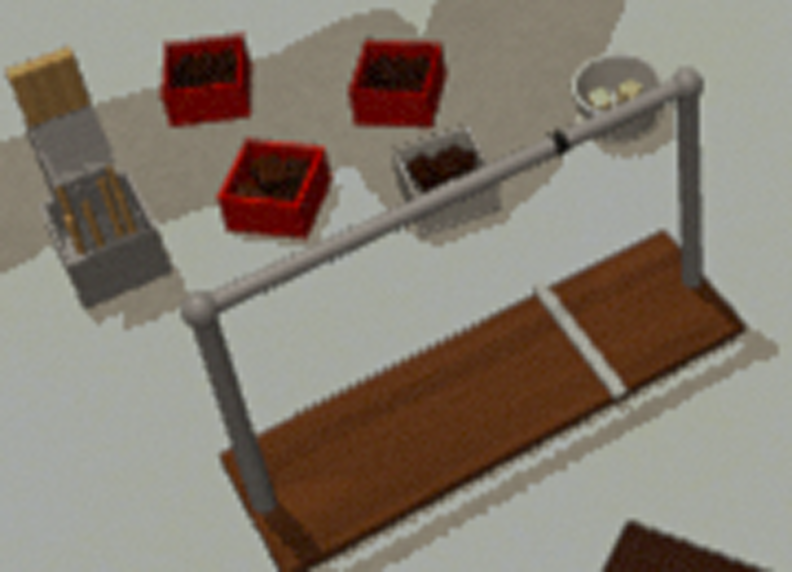

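View pics/c2.png

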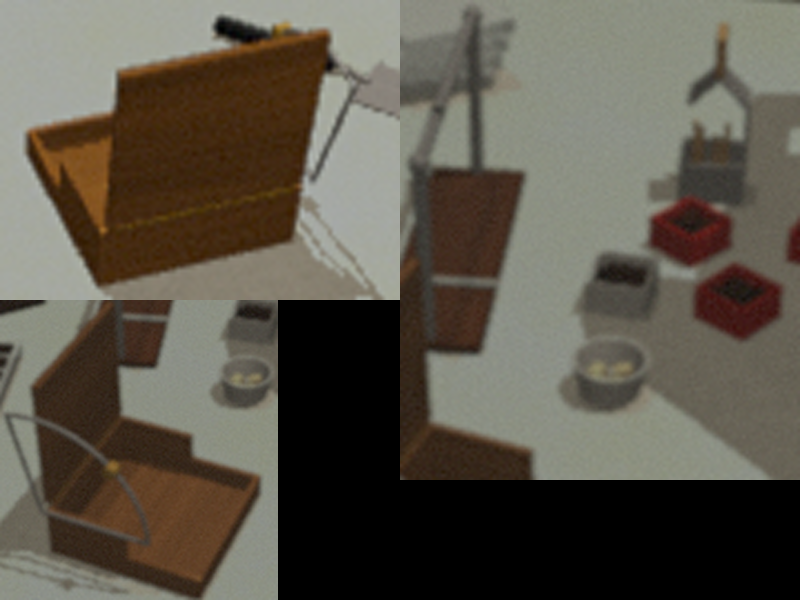

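The crop confirms it: the white square dish is at scene (256,227). The caddy's free leg faces world +x, so it points toward the rail, and the mark is toward +y. Next I'll fit the poses from keypoints in both views.

```bash
cat > fit.py <<'E'
from h import *
from scipy.optimize import least_squares as LS
s=lambda x,y:("scene",155+x/4.4,188+y/4.4)
d=lambda x,y:("side",300+(x-400)/3.2,120+y/3.2)
b=lambda x,y:("scene",330+x/4,150+y/4)
c=lambda x,y:("side",255+x/2.224,200+(y-300)/2.222)
def fit(kp,x0,local,n):
    def res(q):
        co,si=np.cos(q[2]),np.sin(q[2]);o=[]
        for (cam,u,v),l in kp:
            l=local(l,q); P=[q[0]+co*l[0]-si*l[1],q[1]+si*l[0]+co*l[1],l[2]]
            o+=list(px(cam,P)-[u,v])
        return np.array(o)
    f=LS(res,x0,loss="soft_l1");e=res(f.x).reshape(-1,2)
    print(n,f.x.round(4));print(e.round(1).tolist());return f.x
idt=lambda l,q:l
def rl(l,q): return [l[0],q[3] if l[1]=='m' else l[1],l[2]]
fit([(s(200,308),[0,-.15,.19]),(s(686,85),[0,.15,.19]),(s(663,232),[-.05,.16,.012]),(s(743,327),[.05,.16,.012]),(s(222,457),[-.05,-.16,.012]),
 (s(543,288),[-.05,'m',.012]),(s(620,393),[.05,'m',.012]),(s(561,141),[0,'m',.19]),(d(472,14),[0,-.15,.19]),(d(421,160),[0,.15,.19]),
 (d(524,172),[-.05,-.16,.012]),(d(480,352),[-.05,.16,.012]),(d(497,283),[-.05,'m',.012])],[.64,-.18,0,.05],rl,"rail")
h=.029
fit([(d(600,252),[h,-h,.034]),(d(660,258),[-h,-h,.034]),(d(648,293),[-h,h,.034]),(d(585,288),[h,h,.034]),(s(396,150),[-h,-h,.034]),(s(470,122),[-h,h,.034])],[.45,-.12,0],idt,"dish")
k=.086
def cl(l,q):
    if len(l)==3:return l
    return [.083+.150*-np.cos(q[3])+.005*np.sin(q[3]),l[0],.066+.15*np.sin(q[3])+.005*np.cos(q[3])]
fit([(b(103,285),[k,-k,0]),(b(293,240),[k,k,0]),(b(28,133),[-k,-k,.028]),(b(105,230),[k,-k,.06]),(b(300,185),[k,k,.06]),
 (b(122,70),[-.0825]),(b(328,32),[.0825]),(c(200,583),[-k,k,.028]),(c(260,480),[-k,-k,.028]),(c(35,388),[.0825]),(c(118,305),[-.0825])],[.55,.24,0,1.7],cl,"box")
fit([(s(8,70),[0,-.02,.181]),(s(72,47),[0,.02,.181]),(s(82,305),[.036,-.03,0]),(s(170,270),[.036,.03,0]),(s(75,262),[.036,-.03,.045]),(s(160,232),[.036,.03,.045]),(s(45,205),[-.028,-.03,.045]),
 (d(722,28),[0,0,.181]),(d(692,100),[.028,.0,.105]),(d(680,190),[.036,.03,0]),(d(743,203),[-.03,.03,0])],[.41,-.34,0],idt,"caddy")
E
python3 fit.py
```

```text
rail [ 0.6402 -0.1667  0.1198  0.0646]
[[-0.3, 0.0], [-0.0, -0.5], [0.1, -1.6], [0.8, -1.3], [-1.8, -1.5], [-0.5, -0.3], [-0.0, -0.7], [-0.2, 0.0], [-0.7, -0.4], [-1.6, 0.2], [-0.4, -1.7], [-0.6, -2.9], [-1.2, 0.3]]
dish [ 0.4628 -0.1252  0.0223]
[[-0.8, -0.4], [-0.5, -0.1], [0.1, -0.5], [0.2, -1.2], [-0.3, -1.7], [0.6, -1.7]]
box [ 0.4934  0.2616 -0.1698  1.5425]
[[-1.0, -0.4], [0.4, -0.5], [0.2, -2.1], [-0.4, -0.3], [1.3, -0.4], [-0.7, -1.2], [0.5, -2.2], [-0.7, -0.3], [-0.0, -1.9], [0.2, -0.0], [-2.1, -1.5]]
caddy [ 0.4119 -0.3524  0.1089]
[[-0.4, -0.2], [0.0, -0.6], [0.7, 0.4], [0.8, -0.5], [-1.8, -0.0], [-0.4, -2.0], [-1.8, -1.0], [-0.1, 0.1], [-0.8, -1.2], [-1.4, 3.2], [-0.8, 0.4]]
```

```bash
cat >> h.py <<'E'
from scipy.spatial.transform import Rotation as R
def go(P,yaw=None):
    """dp (cm) and turn (deg) to bring TCP to P, with tool y along world direction yaw (rad) mod pi"""
    s=r.get_state();Q=R.from_rotvec(s["ee_rot"]);M=Q.as_matrix()
    print("t",round(s["time_s"],2),"pos",np.round(s["tool_pos"],4),"y-yaw",np.degrees(np.arctan2(M[1,1],M[0,1])).round(2),"z",M[:,2].round(3),"j",np.round(s["joints"],2),"w",round(s["width"],4),"g",round(s["grip_force"],1),"F",np.round(s["force"],1))
    o=[(M.T@(np.array(P)-s["tool_pos"])*100).round(2)]
    if yaw is not None:
        l=M.T@[np.cos(yaw),np.sin(yaw),0];a=np.degrees(np.arctan2(-l[0],l[1]));o.append(round((a+90)%180-90,2))
    print("dp",*o);return o
E
python3 - <<'E'
from h import *
go([.463,-.125,.27],np.pi/2+.022)
print(r.camera_info("wrist")["camera_from_world"])
print(r.get_state()["tool_pos"])
E
```

```text
t 0.9 pos [ 0.1491 -0.607   0.2227] y-yaw -76.2 z [ 0.  0. -1.] j [-1.35  0.42  1.63  0.    1.09 -0.02] w 0.0878 g 0.0 F [-0.4  0.7  0.3]
dp [ 41.98 -39.32  -4.73] 12.54
[[ 2.39207533e-01 -9.70968463e-01  3.04262688e-05 -6.26260068e-01]
 [ 9.29480315e-01  2.28977462e-01 -2.89198315e-01  3.43260467e-02]
 [ 2.80795476e-01  6.92066960e-02  9.57269207e-01 -3.90675651e-01]
 [ 0.00000000e+00  0.00000000e+00  0.00000000e+00  1.00000000e+00]]
[ 0.14906484 -0.60695099  0.22269717]
```

Call:
apply_moves:
  dp:
    - [0, 0, -4.7]
    - [4, -4, -4.7]
    - [8, -8, -4.7]
    - [12, -11.5, -4.7]
    - [16, -15, -4.7]
    - [20, -19, -4.7]
    - [24, -22.5, -4.7]
    - [28, -26, -4.7]
    - [32, -30, -4.7]
    - [36, -34, -4.7]
    - [40, -37.5, -4.7]
    - [42, -39.3, -4.7]
  turn: [0, 0, 0, 2, 4, 6, 8, 10, 11, 12, 12.5, 12.5]
  fingers: [0, 0, 0, 0, 0, 0, 0, 0, 0, 0, 0, 0]

```text
time_s: 2.4
tool_pos: [0.4644, -0.123, 0.2699]
ee_rot: [-3.141, -0.039, -0.001]
force: [-0.4, 0.2, 0.2]
width: 0.0882
grip_force: 0.0
```

```bash
python3 - <<'E'
from h import *
go([.463,-.125,.27],np.pi/2+.022)
im=pic("wrist","w1.png")
for d in r.search_frame("wrist","dish"): P=w("wrist",d["point"]);print(round(d["conf"],2),P.round(4),px("wrist",P).round())
for c in ((.463,-.125,.034),(.463,-.125,0)): print(px("wrist",c))
E
```

```text
t 2.4 pos [ 0.4644 -0.123   0.2699] y-yaw -88.58 z [ 0.001  0.    -1.   ] j [-0.28  0.15  1.89  0.    1.1   1.26] w 0.0882 g 0.0 F [-0.4  0.2  0.2]
dp [-0.15  0.2  -0.01] 0.16
0.95 [ 0.4253 -0.2425  0.0245] [408. 198.]
0.65 [ 0.2882 -0.2387  0.0234] [395. 289.]
0.57 [ 0.4646 -0.1347  0.0234] [326. 166.]
0.56 [ 0.3609 -0.1339  0.0216] [323. 240.]
[318.28798511 168.29475459]
[318.25071328 163.12052775]
```

View pics/w1.png

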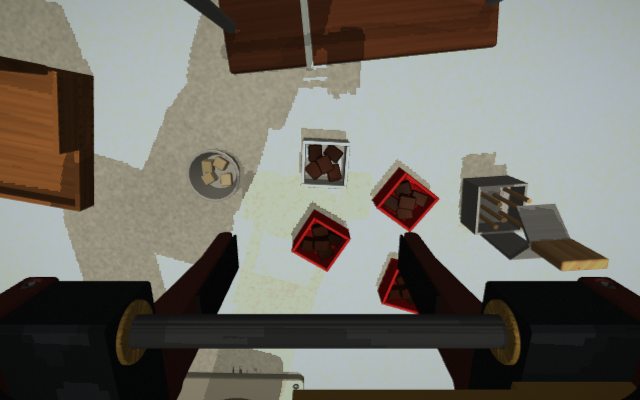

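Here the white dish is centred near (326,162), with red dishes at (405,198), (320,240) and (400,285). The bowl is at (215,174) and the caddy at (495,205), its fin leaning to (570,250) from perspective.

```bash
python3 - <<'E'
from h import *
C=[ray("wrist",*p,.034) for p in((303,139),(350,139),(348,187),(303,185))]
C=np.array(C);print(C.round(4),C.mean(0),[np.linalg.norm(C[i]-C[i-1]).round(4) for i in range(4)])
e=C[1]-C[0]+C[2]-C[3];print("yaw y-axis",np.degrees(np.arctan2(-e[1],-e[0])))
for n,p,z in(("rail -x+y corner",(232,73),.012),("-x-y",(497,47),.012),("strip",(309,70),.012)):print(n,ray("wrist",*p,z).round(4))
q=[.6402,-.1667,.1198];c,s_=np.cos(q[2]),np.sin(q[2])
for l in((-.05,.16),(-.05,-.16),(-.05,.0646)):print(q[0]+c*l[0]-s_*l[1],q[1]+s_*l[0]+c*l[1])
E
```

```text
[[ 0.4984 -0.1056  0.034 ]
 [ 0.4999 -0.1622  0.034 ]
 [ 0.4401 -0.163   0.034 ]
 [ 0.4412 -0.1064  0.034 ]] [ 0.46989048 -0.13431098  0.034     ] [np.float64(0.0573), np.float64(0.0567), np.float64(0.0599), np.float64(0.0566)]
yaw y-axis 90.22051354870418
rail -x+y corner [ 0.5722 -0.0182  0.012 ]
-x-y [ 0.6093 -0.3315  0.012 ]
strip [ 0.5781 -0.1107  0.012 ]
0.5714361891710379 -0.013822472808202702
0.6096805549850629 -0.3315288915086801
0.582837790729344 -0.10853869888328252
```

Call:
apply_moves:
  dp:
    - [0.5, 1.15, 0]
    - [0.5, 1.15, 5]
    - [0.5, 1.15, 11]
    - [0.5, 1.15, 17]
    - [0.5, 1.15, 21]
    - [0.5, 1.15, 24]
    - [0.5, 1.15, 26]
    - [0.5, 1.15, 26.2]
    - [0.5, 1.15, 26.2]
    - [0.5, 1.15, 26.2]
    - [0.5, 1.15, 26.2]
    - [0.5, 1.15, 26.2]
  turn: [1.2, 1.2, 1.2, 1.2, 1.2, 1.2, 1.2, 1.2, 1.2, 1.2, 1.2, 1.2]
  fingers: [0.12, 0.12, 0.12, 0.12, 0.12, 0.12, 0.12, 0.12, 0.5, 0.5, 0.5, 0.5]
  force: 15

```text
time_s: 4.0
tool_pos: [0.469, -0.1369, 0.0085]
ee_rot: [3.141, 0.003, 0.002]
force: [-2.4, -2.6, 7.6]
width: 0.0583
grip_force: 15.0
```

Call:
apply_moves:
  dp:
    - [0, 0, 0]
    - [0, 0, 0]
    - [0, 0, -2]
    - [0, 0, -6]
    - [0, 0, -12]
    - [0, 0, -18]
    - [0, 0, -22]
    - [0, 0, -22]
  turn: [0, 0, 0, 0, 0, 0, 0, 0]
  fingers: [0.5, 0.5, 0.5, 0.5, 0.5, 0.5, 0.5, 0.5]

```text
time_s: 5.0
tool_pos: [0.4704, -0.1369, 0.2308]
ee_rot: [3.139, 0.003, 0.011]
force: [0.4, -0.4, -1.8]
width: 0.058
grip_force: 15.0
```

```bash
python3 - <<'E'
from h import *
y=-.1698
go([.4934,.2616,.23],np.pi/2+y)
im=pic("wrist","w2.png")
E
```

```text
t 5.0 pos [ 0.4704 -0.1369  0.2308] y-yaw -89.89 z [ 0.007 -0.002 -1.   ] j [-0.31  0.21  1.92  0.    1.01  1.26] w 0.058 g 15.0 F [ 0.4 -0.4 -1.8]
dp [ 2.380e+00 -3.985e+01  2.000e-02] 9.84
```

Call:
apply_moves:
  dp:
    - [0, -3, 0]
    - [0, -8, 0]
    - [0.3, -13, 0]
    - [0.6, -18, 0]
    - [0.8, -23, 0]
    - [1, -28, 0]
    - [1.1, -33, 0]
    - [1.2, -37, 0]
    - [1.2, -39, 0]
    - [1.2, -40, 0]
    - [1.2, -40, 0]
    - [1.2, -40, 0]
  turn: [0, 0, 1, 3, 5, 7, 8, 9, 9.8, 9.8, 9.8, 9.8]
  fingers: [0.5, 0.5, 0.5, 0.5, 0.5, 0.5, 0.5, 0.5, 0.5, 0.5, 0.5, 0.5]

```text
time_s: 6.55
tool_pos: [0.4795, 0.2625, 0.227]
ee_rot: [3.129, -0.266, -0.002]
force: [-0.7, 0.2, -0.5]
width: 0.058
grip_force: 15.0
```

```bash
python3 - <<'E'
from h import *
y=-.1698
go([.4816,.2636,.016],np.pi/2+y)
im=pic("wrist","w3.png")
E
```

```text
t 6.55 pos [0.4795 0.2625 0.227 ] y-yaw -99.73 z [-0.001 -0.001 -1.   ] j [ 0.48  0.3   1.8  -0.    1.04  2.22] w 0.058 g 15.0 F [-0.7  0.2 -0.5]
dp [ 0.21 -0.16 21.1 ] -0.01
```

View pics/w3.png

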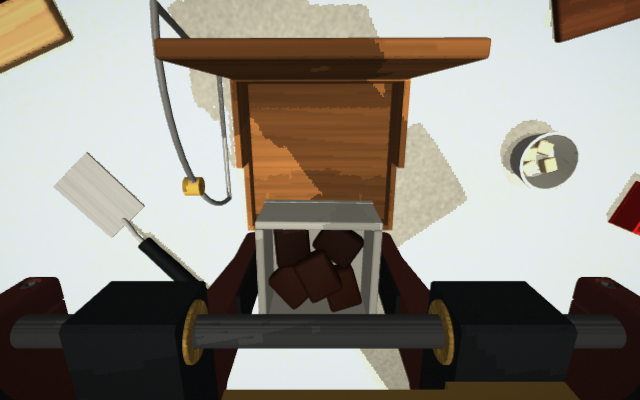

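The box is straight ahead and square to the tool, with its inner walls at columns 240–400 and the dish at column 319. The cover stands upright at rows 40–80. I'll lower the dish.

Call:
apply_moves:
  dp:
    - [0.2, -0.1, 4]
    - [0.2, -0.1, 9]
    - [0.2, -0.1, 14]
    - [0.2, -0.1, 18]
    - [0.2, -0.1, 20]
    - [0.2, -0.1, 20.8]
    - [0.2, -0.1, 21.2]
    - [0.2, -0.1, 21.2]
    - [0.2, -0.1, 21.2]
  turn: [0, 0, 0, 0, 0, 0, 0, 0, 0]
  fingers: [0.5, 0.5, 0.5, 0.5, 0.5, 0.5, 0.5, 0.5, 0.5]

```text
time_s: 7.72
tool_pos: [0.4826, 0.2645, 0.0166]
ee_rot: [-3.129, 0.266, -0.002]
force: [0.1, -0.0, -1.0]
width: 0.0579
grip_force: 15.0
```

```bash
python3 - <<'E'
from h import *
go([.4816,.2636,.016],np.pi/2-.1698)
E
```

```text
t 7.72 pos [0.4826 0.2645 0.0166] y-yaw -99.7 z [ 0.001  0.001 -1.   ] j [ 0.48  0.63  1.89 -0.    0.61  2.22] w 0.0579 g 15.0 F [ 0.1 -0.  -1. ]
dp [-0.08  0.1   0.06] 0.03
```

Call:
apply_moves:
  dp:
    - [0, 0, 0.15]
    - [0, 0, 0.2]
    - [0, 0, 0.2]
    - [0, 0, 0.2]
    - [0, 0, 0.2]
    - [0, 0, 0.2]
    - [0, 0, -2]
    - [0, 0, -7]
    - [0, 0, -13]
    - [0, 0, -19]
    - [0, 0, -24]
    - [0, 0, -25]
  turn: [0, 0, 0, 0, 0, 0, 0, 0, 0, 0, 0, 0]
  fingers: [0.5, 0.5, 0.2, 0.1, 0.1, 0.1, 0.1, 0.1, 0.1, 0.1, 0.1, 0.1]

```text
time_s: 9.22
tool_pos: [0.4835, 0.265, 0.2695]
ee_rot: [-3.127, 0.265, -0.009]
force: [0.0, -0.5, 0.0]
width: 0.079
grip_force: 0.0
```

```bash
python3 - <<'E'
from h import *
y=-.1698
go([.4816,.2636,.25],np.pi/2+y)
pic("wrist","w4.png")
pic("side","s4.png")
def B(l): 
    c,s=np.cos(y),np.sin(y);return [.4934+c*l[0]-s*l[1],.2616+s*l[0]+c*l[1],l[2]]
for t in("cover","dish","cover_edge","cover_hinge"):
  for c in("wrist","side"):
    for d in r.search_frame(c,t)[:2]: P=w(c,d["point"]);dd=P-[.4934,.2616,0];print(c,t,round(d["conf"],2),P.round(3),px(c,P).round(),"local",np.round([np.cos(y)*dd[0]+np.sin(y)*dd[1],-np.sin(y)*dd[0]+np.cos(y)*dd[1]],3))
for a in (1.45,1.5425,1.65):
  for yy in(-.0825,.0825): 
    # outer & inner top corners
    for sgn in(1,-1):print(a,yy,sgn,px("wrist",B([.083-.15*np.cos(a)+sgn*.005*np.sin(a),yy,.066+.15*np.sin(a)+sgn*.005*np.cos(a)])).round(1))
for yy in(-.08,.08):print(px("wrist",B([-.08,yy,.028])).round(1),px("wrist",B([.08,yy,.006])).round(1))
E
```

```text
t 9.22 pos [0.4835 0.265  0.2695] y-yaw -99.7 z [ 0.006  0.003 -1.   ] j [ 0.48  0.26  1.75 -0.    1.12  2.22] w 0.079 g 0.0 F [ 0.  -0.5  0. ]
dp [-0.18  0.18  1.95] 0.03
wrist cover 0.86 [0.576 0.243 0.21 ] [324.  73.] local [ 0.084 -0.004]
side cover 0.84 [0.574 0.255 0.15 ] [291. 244.] local [0.081 0.007]
wrist dish 0.92 [ 0.362 -0.12   0.018] [619. 205.] local [-0.066 -0.398]
wrist dish 0.71 [0.473 0.263 0.025] [318. 172.] local [-0.02  -0.002]
side dish 0.98 [ 0.289 -0.234  0.025] [432. 195.] local [-0.118 -0.523]
side dish 0.87 [ 0.357 -0.115  0.022] [404. 214.] local [-0.071 -0.394]
wrist cover_edge 0.58 [0.576 0.241 0.209] [327.  71.] local [ 0.085 -0.006]
side cover_edge 0.65 [0.581 0.257 0.148] [288. 246.] local [0.087 0.01 ]
side cover_edge 0.42 [0.473 0.276 0.031] [332. 296.] local [-0.022  0.01 ]
wrist cover_hinge 0.61 [0.578 0.244 0.21 ] [322.  68.] local [ 0.087 -0.003]
wrist cover_hinge 0.31 [0.536 0.252 0.009] [319. 119.] local [ 0.044 -0.002]
side cover_hinge 0.75 [0.583 0.258 0.153] [287. 244.] local [0.089 0.011]
1.45 -0.0825 1 [451.1  97.1]
1.45 -0.0825 -1 [448.4 113.6]
1.45 0.0825 1 [182.9  96.7]
1.45 0.0825 -1 [185.5 113.3]
1.5425 -0.0825 1 [454.2  73. ]
1.5425 -0.0825 -1 [452.   90.5]
1.5425 0.0825 1 [179.8  72.6]
1.5425 0.0825 -1 [182.   90.1]
1.65 -0.0825 1 [456.9  44. ]
1.65 -0.0825 -1 [455.4  62. ]
1.65 0.0825 1 [177.1  43.5]
1.65 0.0825 -1 [178.6  61.6]
[378.7 218.2] [382.8  88.9]
[255.5 218.2] [251.6  88.8]
```

View pics/w4.png

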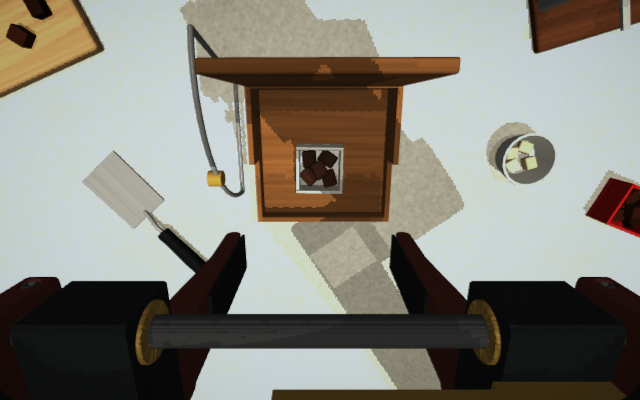

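The dish sits flat inside the box, centred near (319,168), and its four rim corners are square. The cover's top edge spans columns 197–460 at rows 57–73, so it is near vertical. I'll refit the box from a static picture using edge transitions.

```bash
python3 - <<'E'
from h import *
go([.4816,.2636,.25],np.pi/2-.1698)
im=pic("wrist","w5.png"); a=cv2.cvtColor(im,cv2.COLOR_RGB2HSV).astype(int)
i4=cv2.imread("pics/w4.png")[:,:,::-1]
def wood(im):
    h=cv2.cvtColor(np.ascontiguousarray(im),cv2.COLOR_RGB2HSV);return (h[...,1]>90)
for n,I in(("w4",i4),("w5",im)):
    m=wood(I); 
    for c in(280,370,420): print(n,"col",c,"runs",(np.flatnonzero(np.diff(m[:260,c].astype(int)))+1).tolist(), I[50:82:3,c,0].tolist())
    for q in(64,190,210): print(n,"row",q,(np.flatnonzero(np.diff(m[q,180:480].astype(int)))+181).tolist())
E
```

```text
t 9.72 pos [0.4816 0.264  0.2645] y-yaw -99.7 z [-0.002 -0.001 -1.   ] j [0.48 0.26 1.76 0.   1.12 2.22] w 0.0787 g 0.0 F [0.7 0.4 0.5]
dp [0.01 0.03 1.45] 0.03
w4 col 280 runs [58, 222] [168, 171, 160, 86, 88, 82, 83, 76, 35, 35, 38]
w4 col 370 runs [57, 222] [167, 167, 158, 85, 85, 81, 82, 74, 32, 34, 37]
w4 col 420 runs [57, 81, 251] [200, 200, 186, 141, 148, 142, 134, 121, 45, 47, 51]
w4 row 64 [194, 460]
w4 row 190 [256, 296, 342, 390]
w4 row 210 [257, 389]
w5 col 280 runs [52, 221] [168, 82, 90, 85, 82, 83, 61, 35, 37, 39, 35]
w5 col 370 runs [52, 220] [170, 110, 118, 81, 81, 80, 61, 34, 36, 36, 35]
w5 col 420 runs [52, 78, 251] [200, 122, 148, 145, 137, 134, 101, 47, 50, 69, 203]
w5 row 64 [188, 461]
w5 row 190 [254, 294, 341, 389]
w5 row 210 [255, 388]
```

```bash
sed -i 's/^fit(/if __name__=="__main__": fit(/' fit.py; python3 - <<'E'
from fit import *
k=.086
def cl(l,q):
    if len(l)==3:return l
    s=l[1];return [.083-.150*np.cos(q[3])+s*.005*np.sin(q[3]),l[0],.066+.15*np.sin(q[3])+s*.005*np.cos(q[3])]
W=lambda u,v:("wrist",u,v)
wk=[(W(188.5,52),[.0825,1]),(W(461.5,52),[-.0825,1]),(W(190,68),[.0825,-1]),(W(460,68),[-.0825,-1]),(W(255,221),[-k,k,.028]),(W(389,220),[-k,-k,.028])]
fit(wk,[.4934,.2616,-.17,1.55],cl,"box wrist")
fit(wk+[(b(103,285),[k,-k,0]),(b(293,240),[k,k,0]),(b(105,230),[k,-k,.06]),(b(300,185),[k,k,.06]),
 (b(122,70),[-.0825,1]),(b(328,32),[.0825,1]),(c(200,583),[-k,k,.028]),(c(260,480),[-k,-k,.028]),(c(35,388),[.0825,1]),(c(118,305),[-.0825,1])],[.4934,.2616,-.17,1.55],cl,"all")
E
```

```text
box wrist [ 0.4953  0.2558 -0.1662  1.6042]
[[-2.0, -0.4], [3.5, -1.1], [-1.7, 1.6], [3.1, 0.9], [0.5, -0.3], [-1.4, 0.4]]
all [ 0.4947  0.2568 -0.1659  1.6079]
[[-3.4, 0.0], [2.0, -0.8], [-3.1, 2.0], [1.6, 1.2], [-0.1, 0.3], [-2.0, 0.9], [-1.9, 0.4], [-0.5, 0.1], [-1.4, 0.5], [0.4, 0.3], [-0.4, 1.8], [1.1, 0.4], [-0.6, -2.1], [-0.2, -3.4], [-3.5, -2.2], [-5.9, -3.3]]
```

```bash
python3 - <<'E'
from h import *
y=-.166;c,s=np.cos(y),np.sin(y)
def W(lx,z): return [.495+c*lx,.256+s*lx,z]
S=r.get_state();M=R.from_rotvec(S["ee_rot"]).as_matrix()
f=lambda lx,z:(M.T@(np.array(W(lx,z))-S["tool_pos"])*100).round(1).tolist()
go(W(.125,.27))
print(f(.13,.201))
for a in (1.6,1.5,1.4,1.3,1.2,1.1,1.0,.95,.9,.85,.8,.785,.76):
    L=.135; print(a,f(.083-L*np.cos(a)+.005*np.sin(a)+.010,.066+L*np.sin(a)+.005*np.cos(a)))
E
```

```text
t 9.78 pos [0.4817 0.264  0.2648] y-yaw -99.71 z [-0.001 -0.001 -1.   ] j [0.48 0.26 1.76 0.   1.12 2.22] w 0.079 g 0.0 F [-0.1 -0.3  0.3]
dp [13.94  0.53 -0.53]
[14.5, 0.5, 6.4]
1.6 [11.6, 0.5, 6.4]
1.5 [10.3, 0.5, 6.4]
1.4 [8.9, 0.5, 6.5]
1.3 [7.6, 0.5, 6.7]
1.2 [6.3, 0.5, 7.1]
1.1 [5.1, 0.5, 7.6]
1.0 [3.9, 0.6, 8.3]
0.95 [3.3, 0.6, 8.6]
0.9 [2.8, 0.6, 9.0]
0.85 [2.2, 0.6, 9.4]
0.8 [1.7, 0.6, 9.9]
0.785 [1.6, 0.6, 10.0]
0.76 [1.3, 0.6, 10.2]
```

Call:
apply_moves:
  dp:
    - [0, 0.2, -1.5]
    - [4, 0.5, -1.5]
    - [8, 0.5, -1.5]
    - [12, 0.5, -1.5]
    - [14.5, 0.5, -1.5]
    - [14.5, 0.5, -1.5]
    - [14.5, 0.5, 0]
    - [14.5, 0.5, 3]
    - [14.5, 0.5, 5.5]
    - [14.5, 0.5, 6.4]
    - [14.5, 0.5, 6.4]
  turn: [0, 0, 0, 0, 0, 0, 0, 0, 0, 0, 0]
  fingers: [1, 1, 1, 1, 1, 1, 1, 1, 1, 1, 1]

```text
time_s: 11.15
tool_pos: [0.6232, 0.235, 0.2013]
ee_rot: [3.13, -0.265, -0.002]
force: [1.1, -0.0, 0.1]
width: 0.0003
grip_force: 0.0
```

Call:
apply_moves:
  dp:
    - [-1.5, 0, 0]
    - [-2.9, 0, 0]
    - [-4.2, 0, 0]
    - [-5.6, 0, 0.1]
    - [-6.9, 0, 0.3]
    - [-8.2, 0, 0.7]
    - [-9.4, 0, 1.2]
    - [-10, 0, 1.5]
    - [-10.3, 0, 1.75]
    - [-10.3, 0, 1.75]
  turn: [0, 0, 0, 0, 0, 0, 0, 0, 0, 0]
  fingers: [1, 1, 1, 1, 1, 1, 1, 1, 1, 1]

```text
time_s: 12.4
tool_pos: [0.5222, 0.2521, 0.1839]
ee_rot: [3.13, -0.266, -0.001]
force: [-0.4, -0.5, -0.5]
width: 0.0004
grip_force: 0.0
```

```bash
python3 - <<'E'
from h import *
y=-.166;c,s=np.cos(y),np.sin(y)
S=r.get_state();go(S["tool_pos"]);d=np.array(S["tool_pos"])-[.495,.256,0]
print("local",c*d[0]+s*d[1],-s*d[0]+c*d[1],d[2])
im=pic("side","s6.png")
def W(lx,ly,z): return [.495+c*lx-s*ly,.256+s*lx+c*ly,z]
for a in(.785,.95,1.1):
    print(a,[px("side",W(.083-.15*np.cos(a)-.005*np.sin(a),yy,.066+.15*np.sin(a)-.005*np.cos(a))).round(1).tolist() for yy in(.0825,-.0825)], "stud/arc 120mm",px("side",W(.083-.12*np.cos(a),.086,.066+.12*np.sin(a))).round(1))
cv2.imwrite("pics/s6c.png",cv2.resize(im[200:340,240:380,::-1],(0,0),fx=4,fy=4,interpolation=2))
E
```

```text
t 12.4 pos [0.5222 0.2521 0.1839] y-yaw -99.7 z [-0.001 -0.    -1.   ] j [0.43 0.41 1.76 0.   0.98 2.17] w 0.0004 g 0.0 F [-0.4 -0.5 -0.5]
dp [0. 0. 0.]
local 0.0274436317077847 0.0006841159053642071 0.18393487406527528
0.785 [[318.7, 268.4], [348.8, 226.3]] stud/arc 120mm [307.8 272.8]
0.95 [[310.6, 260.1], [341.6, 218.7]] stud/arc 120mm [301.2 266.4]
1.1 [[302.3, 253.3], [334.2, 212.7]] stud/arc 120mm [294.6 261.2]
```

View pics/s6c.png

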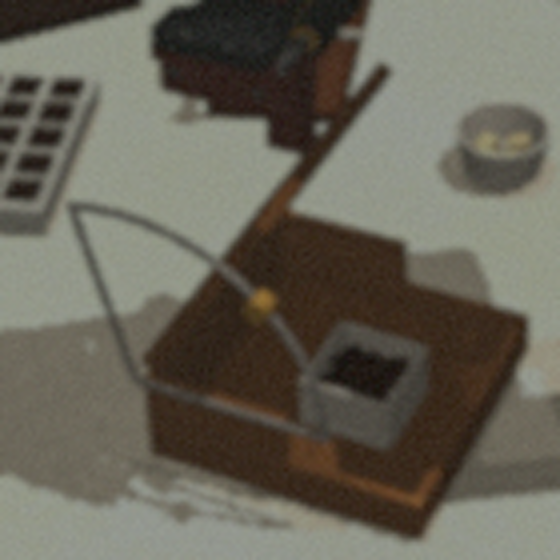

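The side view shows the panel nearly edge-on. Its far free corner is at crop (385,70), which puts the cover at about 1.0 rad and matches the tip model. The stud is at (262,302), and the dish is upright in the box. I'll push the rest of the way.

Call:
apply_moves:
  dp:
    - [-0.6, 0, 0.35]
    - [-1.2, 0, 0.8]
    - [-1.7, 0, 1.2]
    - [-2.2, 0, 1.6]
    - [-2.6, 0, 1.9]
    - [-2.6, 0, 1.9]
    - [-2.6, 0, 1.9]
  turn: [0, 0, 0, 0, 0, 0, 0]
  fingers: [1, 1, 1, 1, 1, 1, 1]

```text
time_s: 13.32
tool_pos: [0.4966, 0.2565, 0.1651]
ee_rot: [3.13, -0.266, -0.001]
force: [0.5, -0.8, -0.6]
width: 0.0006
grip_force: 0.0
```

Call:
apply_moves:
  dp:
    - [0.3, 0, -0.5]
    - [0.5, 0, -2]
    - [0, 0, -6]
    - [-2, 0, -11]
    - [-5, 0, -13]
    - [-8, 0, -13]
    - [-9, 0, -13]
    - [-9, 0, -13]
  turn: [0, 0, 0, 0, 0, 0, 0, 0]
  fingers: [1, 1, 0.5, 0.5, 0.5, 0.5, 0.5, 0.5]

```text
time_s: 14.32
tool_pos: [0.4083, 0.2718, 0.2957]
ee_rot: [-3.13, 0.264, -0.001]
force: [0.0, -0.4, 0.6]
width: 0.044
grip_force: 0.0
```

```bash
python3 - <<'E'
from h import *
y=-.166;c,s=np.cos(y),np.sin(y)
go([.412,-.352,.3],.109)
im=pic("wrist","w7.png");i2=pic("side","s7.png")
def W(lx,ly,z): return [.495+c*lx-s*ly,.256+s*lx+c*ly,z]
for a in(.6,.7,.785,.9):
    print(a,[[px(cm,W(.083-.15*np.cos(a)+q*.005*np.sin(a),yy,.066+.15*np.sin(a)+q*.005*np.cos(a))).round(1).tolist() for yy in(.0825,-.0825)] for cm,q in(("wrist",1),("side",-1))])
m=np.zeros((560,800,3),np.uint8);m[:400//2+50,:400]=cv2.resize(im,(400,250))[:,:,::-1]
m[:,400:]=cv2.resize(i2[200:340,260:360,::-1],(400,560),interpolation=2)
m[260:560,:400]=cv2.resize(im[40:190,200:400,::-1],(400,300))
cv2.imwrite("pics/m7.png",m)
E
```

```text
t 14.32 pos [0.4083 0.2718 0.2957] y-yaw -99.66 z [ 0.001  0.    -1.   ] j [ 0.56  0.14  1.85 -0.    1.16  2.3 ] w 0.044 g 0.0 F [ 0.  -0.4  0.6]
dp [10.84 61.44 -0.45] 74.09
0.6 [[[227.8, 135.0], [408.6, 134.5]], [[326.3, 278.4], [355.5, 235.5]]]
0.7 [[[223.4, 125.4], [413.0, 124.9]], [[322.4, 272.9], [352.1, 230.4]]]
0.785 [[[219.4, 115.4], [416.9, 114.8]], [[318.7, 268.4], [348.8, 226.3]]]
0.9 [[[213.9, 98.8], [422.4, 98.2]], [[313.2, 262.5], [343.9, 221.0]]]
```

View pics/m7.png

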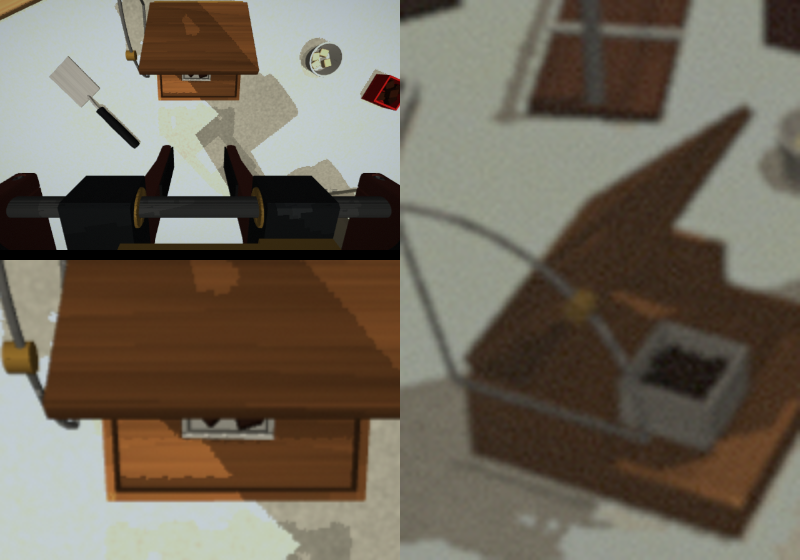

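The cover's free edge is at wrist row 118, where the model for 0.785 rad gives 115. In the side view its far corner is at (347,226) against a predicted (349,226), so the cover stands at about 45 degrees. Next is the caddy. I'll use the turn of −106° so joint 6 keeps its range.

Call:
apply_moves:
  dp:
    - [0.5, 4, -1.5]
    - [1.5, 9, -1.5]
    - [2.5, 14, -1.5]
    - [3.5, 19, -1.5]
    - [4.5, 24, -1.5]
    - [5.5, 29, -1.5]
    - [6.3, 34, -1.5]
    - [7, 39, -1.5]
    - [8, 44, -1.5]
    - [9, 49, -1.5]
    - [9.5, 53, -1.5]
    - [10, 55.5, -1.5]
  turn: [-5, -14, -23, -32, -41, -50, -59, -68, -77, -86, -95, -100]
  fingers: [0, 0, 0, 0, 0, 0, 0, 0, 0, 0, 0, 0]

```text
time_s: 15.92
tool_pos: [0.413, -0.2951, 0.3097]
ee_rot: [-2.214, -2.228, 0.001]
force: [0.6, 0.6, 0.5]
width: 0.0879
grip_force: 0.0
```

```bash
python3 - <<'E'
from h import *
go([.412,-.352,.3],.109)
E
```

```text
t 15.93 pos [ 0.413  -0.2951  0.3097] y-yaw 0.37 z [-0.001  0.    -1.   ] j [-0.64  0.15  1.79 -0.    1.2  -0.65] w 0.0879 g 0.0 F [0.6 0.6 0.5]
dp [-5.69 -0.14  0.97] -5.88
```

Call:
apply_moves:
  dp:
    - [-3, -0.1, 0]
    - [-5.7, -0.1, 0]
    - [-5.7, -0.1, 0]
    - [-5.7, -0.1, 0]
  turn: [-5.9, -5.9, -5.9, -5.9]
  fingers: [0, 0, 0, 0]

```text
time_s: 16.42
tool_pos: [0.4123, -0.3491, 0.3097]
ee_rot: [-2.098, -2.337, -0.0]
force: [-1.0, -0.3, 0.7]
width: 0.0877
grip_force: 0.0
```

```bash
python3 - <<'E'
from h import *
go([.412,-.352,.3],.109)
pic("wrist","w8.png")
for t in("caddy","caddy_grip","caddy_hook","mark_point","rail"):
    for d in r.search_frame("wrist",t)[:2]: P=w("wrist",d["point"]);print(t,round(d["conf"],2),P.round(4),px("wrist",P).round())
c,s=np.cos(.109),np.sin(.109)
for l in((5,20,181),(5,-20,181),(-5,-20,181),(-5,20,181),(36,30,45),(36,-30,45)):print(l,px("wrist",[.412+(c*l[0]-s*l[1])/1e3,-.352+(s*l[0]+c*l[1])/1e3,l[2]/1e3]).round(1))
E
```

```text
t 16.43 pos [ 0.4123 -0.3491  0.3097] y-yaw 6.15 z [-0.001  0.001 -1.   ] j [-0.72  0.2   1.73  0.    1.21 -0.83] w 0.0877 g 0.0 F [-1.  -0.3  0.7]
dp [-0.29 -0.06  0.97] -0.09
caddy 0.8 [ 0.4181 -0.3449  0.1169] [322. 170.]
caddy_hook 0.87 [ 0.4153 -0.3491  0.1154] [319. 173.]
(5, 20, 181) [320.8 169.8]
(5, -20, 181) [320.6 211.4]
(-5, -20, 181) [310.  211.4]
(-5, 20, 181) [309.8 169.8]
(36, 30, 45) [343.7 140.3]
(36, -30, 45) [342.7 185.1]
```

View pics/w8.png

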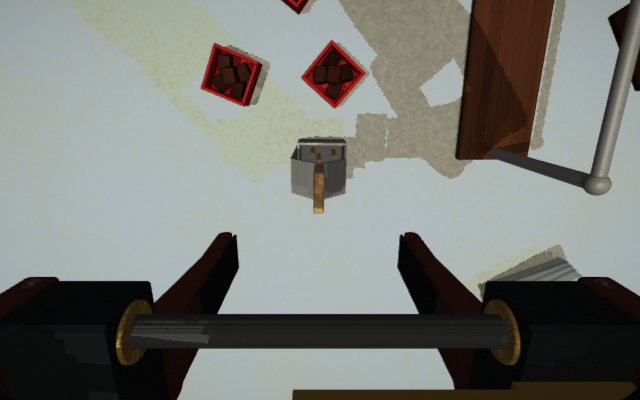

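The caddy fin shows at columns 313–324 and rows 165–208, aligned with the tool. The rail's −y ball is at (597,186), with the rail running up to the right. I'll measure both in code.

```bash
python3 - <<'E'
from h import *
im=cv2.imread("pics/w8.png")[:,:,::-1]
h=cv2.cvtColor(np.ascontiguousarray(im),cv2.COLOR_RGB2HSV).astype(int)
m=(h[...,1]>70)&(h[...,0]>8)&(h[...,0]<28)&(h[...,2]>60)
for v in range(150,220,5):
    q=np.flatnonzero(m[v,295:345])+295;print(v,(q.min(),q.max(),len(q)) if len(q) else None,im[v,318].tolist())
b=ray("wrist",597,186,.19);print("ball",b)
q=[.6402,-.1667,.1198];print("ball pred",q[0]+.15*np.sin(q[2]),q[1]-.15*np.cos(q[2]))
g=cv2.cvtColor(np.ascontiguousarray(im),cv2.COLOR_RGB2GRAY)
for v in(20,60,100,140):print(v,g[v,590:640].tolist())
E
```

```text
150 (np.int64(311), np.int64(334), 5) [79, 77, 72]
155 (np.int64(310), np.int64(336), 14) [61, 45, 26]
160 (np.int64(316), np.int64(320), 5) [106, 78, 46]
165 (np.int64(314), np.int64(315), 2) [59, 44, 26]
170 (np.int64(314), np.int64(316), 3) [60, 44, 25]
175 (np.int64(314), np.int64(324), 11) [107, 80, 46]
180 (np.int64(314), np.int64(324), 11) [137, 102, 60]
185 (np.int64(314), np.int64(323), 10) [120, 89, 52]
190 (np.int64(313), np.int64(323), 11) [126, 94, 55]
195 (np.int64(313), np.int64(323), 11) [109, 81, 46]
200 (np.int64(314), np.int64(323), 10) [98, 72, 42]
205 (np.int64(314), np.int64(323), 10) [112, 83, 48]
210 (np.int64(313), np.int64(323), 11) [176, 162, 97]
215 None [177, 187, 183]
ball [ 0.66106207 -0.31740635  0.19      ]
ball pred 0.6581270464753243 -0.31562488376584874
20 [164, 163, 163, 162, 161, 162, 162, 161, 162, 162, 162, 162, 162, 162, 161, 162, 161, 157, 95, 29, 4, 2, 3, 5, 9, 10, 13, 13, 11, 13, 13, 10, 12, 13, 12, 17, 28, 34, 43, 53, 61, 71, 79, 87, 94, 106, 121, 132, 138, 141]
60 [170, 170, 170, 170, 170, 168, 168, 168, 168, 168, 168, 168, 168, 168, 169, 169, 169, 168, 167, 167, 167, 168, 168, 168, 167, 166, 93, 40, 40, 50, 59, 68, 77, 87, 97, 105, 123, 140, 148, 151, 142, 131, 124, 119, 115, 107, 51, 15, 13, 13]
100 [173, 173, 172, 173, 172, 172, 172, 173, 173, 173, 173, 173, 172, 172, 172, 172, 168, 79, 35, 44, 55, 66, 77, 85, 95, 106, 121, 142, 152, 157, 149, 138, 130, 125, 119, 112, 140, 166, 169, 170, 169, 168, 169, 170, 170, 169, 168, 168, 168, 168]
140 [176, 175, 175, 175, 175, 176, 174, 147, 67, 39, 50, 61, 71, 82, 92, 103, 116, 135, 152, 156, 152, 142, 135, 128, 124, 117, 146, 169, 173, 172, 172, 172, 173, 173, 174, 173, 173, 173, 171, 171, 170, 171, 171, 171, 171, 171, 171, 171, 171, 171]
```

Call:
apply_moves:
  dp:
    - [0.1, 0.3, 2]
    - [0.1, 0.3, 6]
    - [0.1, 0.3, 10]
    - [0.1, 0.3, 13]
    - [0.1, 0.3, 15]
    - [0.1, 0.3, 16.5]
    - [0.1, 0.3, 16.9]
    - [0.1, 0.3, 16.9]
    - [0.1, 0.3, 16.9]
    - [0.1, 0.3, 16.9]
    - [0.1, 0.3, 16.9]
    - [0.1, 0.3, 16.9]
  turn: [0, 0, 0, 0, 0, 0, 0, 0, 0, 0, 0, 0]
  fingers: [0.3, 0.3, 0.3, 0.3, 0.3, 0.3, 0.3, 0.3, 1, 1, 1, 1]
  force: 30

```text
time_s: 18.23
tool_pos: [0.4154, -0.3479, 0.1413]
ee_rot: [2.098, 2.338, -0.0]
force: [0.1, -0.4, 0.0]
width: 0.0251
grip_force: 0.0
```

Call:
apply_moves:
  dp:
    - [0, 0, 0]
    - [0, 0, 0]
    - [0, 0, 0]
  turn: [0, 0, 0]
  fingers: [1, 1, 1]

```text
time_s: 18.6
tool_pos: [0.415, -0.3476, 0.1408]
ee_rot: [-2.098, -2.337, -0.0]
force: [-0.1, 0.3, -2.6]
width: 0.0099
grip_force: 30.0
```

```bash
python3 - <<'E'
from h import *
go([.415,-.348,.141],.109)
E
```

```text
t 18.6 pos [ 0.415  -0.3476  0.1408] y-yaw 6.19 z [-0.001  0.001 -1.   ] j [-0.72  0.42  1.87  0.    0.85 -0.83] w 0.0099 g 30.0 F [-0.1  0.3 -2.6]
dp [-0.04 -0.01 -0.02] -0.05
```

The fin is gripped (opening 9.9 mm). I'll lift it and bring it to the rail's −y end, at local y of about −85 mm.

Call:
apply_moves:
  dp:
    - [0, 0, -2]
    - [0, 0, -5]
    - [0, 0, -8]
    - [1, 1, -10.25]
    - [3, 4, -10.25]
    - [5, 8, -10.25]
    - [6.5, 11, -10.25]
    - [6.9, 12.6, -10.25]
    - [6.9, 12.6, -10.25]
    - [6.9, 12.6, -10.25]
  turn: [0, 0, 0, 0, -0.3, -0.6, -0.7, -0.7, -0.7, -0.7]
  fingers: [1, 1, 1, 1, 1, 1, 1, 1, 1, 1]

```text
time_s: 19.85
tool_pos: [0.5321, -0.2662, 0.2433]
ee_rot: [-2.084, -2.35, 0.001]
force: [1.0, 0.0, -2.8]
width: 0.0098
grip_force: 30.0
```

```bash
python3 - <<'E'
from h import *
go([.6519,-.2521,.243],.12)
for c in("wrist","side","scene"):
    im=pic(c,c+"9.png")
    for t in("rail","mark_point","caddy","caddy_hook","caddy_grip","rail_bar"):
        for d in r.search_frame(c,t)[:1]: P=w(c,d["point"]);print(c,t,round(d["conf"],2),P.round(4),px(c,P).round())
for l in(-.13,-.085,-.04,0,.0646,.11):
    P=[.6417-l*.1195,-.1677+l*.9928,.19];print(l,px("wrist",P).round(1))
im=cv2.imread("pics/wrist9.png",0)
for v in range(20,220,20):print(v,[int(x) for x in im[v,330:640:6]])
E
```

```text
t 19.85 pos [ 0.5321 -0.2662  0.2433] y-yaw 6.86 z [-0.001  0.    -1.   ] j [-0.48  0.36  1.68 -0.    1.11 -0.6 ] w 0.0098 g 30.0 F [ 1.   0.  -2.8]
dp [-0.03 12.06  0.02] -0.01
wrist rail 0.61 [ 0.646  -0.1956  0.0094] [420. 118.]
wrist mark_point 0.88 [ 0.6351 -0.1054  0.0161] [429.  32.]
wrist caddy 0.61 [ 0.532  -0.2586  0.2101] [317. 215.]
wrist caddy_hook 0.88 [ 0.5345 -0.2642  0.2106] [319. 224.]
wrist caddy_grip 0.59 [ 0.5336 -0.2607  0.2148] [318. 222.]
wrist rail_bar 0.81 [ 0.6485 -0.197   0.012 ] [422. 120.]
side rail 0.94 [ 0.6304 -0.1402  0.0161] [317. 200.]
side mark_point 0.55 [ 0.6263 -0.1013  0.0143] [315. 208.]
side caddy 0.9 [ 0.5284 -0.2504  0.1491] [357. 149.]
side caddy_hook 0.79 [ 0.5326 -0.2502  0.141 ] [356. 151.]
side caddy_grip 0.85 [ 0.5315 -0.2532  0.1405] [356. 151.]
side rail_bar 0.62 [ 0.6285 -0.1412  0.0112] [318. 201.]
scene rail 0.62 [ 0.649  -0.1872  0.0137] [260. 280.]
scene caddy 0.83 [ 0.5456 -0.2729  0.147 ] [209. 232.]
scene caddy_hook 0.88 [ 0.5455 -0.2744  0.1476] [209. 232.]
scene caddy_grip 0.77 [ 0.5428 -0.2741  0.1477] [208. 231.]
scene 
[... 1861 characters left out ...]
, 149, 39, 44, 41, 31, 33, 43, 39, 41, 39, 40, 39, 38, 36, 150, 172, 176, 165, 169, 104, 79, 110, 104, 217, 217, 217, 217, 217, 217, 217, 216, 216, 216, 215, 214, 214, 214, 213, 213, 212, 211, 211, 211, 210, 209]
180 [94, 95, 62, 120, 49, 95, 170, 99, 43, 61, 61, 59, 64, 64, 64, 61, 68, 39, 36, 34, 40, 179, 173, 174, 170, 210, 58, 95, 112, 210, 218, 219, 218, 216, 217, 217, 216, 216, 216, 216, 216, 215, 214, 215, 213, 214, 212, 213, 212, 211, 209, 210]
200 [93, 61, 93, 93, 42, 94, 221, 56, 72, 62, 60, 55, 57, 58, 68, 71, 70, 63, 60, 56, 51, 178, 171, 220, 220, 130, 81, 109, 103, 219, 219, 218, 218, 216, 217, 216, 217, 217, 216, 215, 216, 216, 214, 214, 213, 212, 212, 213, 211, 211, 211, 210]
```

Call:
apply_moves:
  dp:
    - [0, 2, 0]
    - [0, 5, 0]
    - [0, 8, 0]
    - [0, 10.5, 0]
    - [0, 12.1, 0]
    - [0, 12.15, 0]
    - [0, 12.15, 0]
    - [0, 12.15, 1]
    - [0, 12.15, 2]
    - [0, 12.15, 2.8]
    - [0, 12.15, 3.2]
    - [0, 12.15, 3.2]
  turn: [0, 0, 0, 0, 0, 0, 0, 0, 0, 0, 0, 0]
  fingers: [1, 1, 1, 1, 1, 1, 1, 1, 1, 1, 1, 1]

```text
time_s: 22.4
tool_pos: [0.6536, -0.2511, 0.2112]
ee_rot: [-2.083, -2.351, 0.0]
force: [0.7, 0.6, -3.0]
width: 0.0098
grip_force: 30.0
```

```bash
python3 - <<'E'
from h import *
go([.6529,-.2521,.206],.12)
E
```

```text
t 22.4 pos [ 0.6536 -0.2511  0.2112] y-yaw 6.9 z [-0.001  0.    -1.   ] j [-0.38  0.55  1.46  0.    1.14 -0.5 ] w 0.0098 g 30.0 F [ 0.7  0.6 -3. ]
dp [-0.1  -0.08  0.52] 0.02
```

Call:
apply_moves:
  dp:
    - [0, 0, 0.2]
    - [0, 0, 0.35]
    - [0, 0, 0.45]
    - [0, 0, 0.45]
  turn: [0, 0, 0, 0]
  fingers: [1, 1, 1, 1]

```text
time_s: 22.9
tool_pos: [0.6541, -0.2513, 0.2097]
ee_rot: [2.083, 2.35, 0.001]
force: [-3.9, 1.4, 8.7]
width: 0.0099
grip_force: 30.0
```

Contact is on the back leg, with force −x and up, so the caddy sits a few mm too far +x. I'll shift it back and settle it.

Call:
apply_moves:
  dp:
    - [0, -0.15, -0.1]
    - [0, -0.3, -0.1]
    - [0, -0.4, -0.1]
    - [0, -0.4, 0]
    - [0, -0.4, 0]
  turn: [0, 0, 0, 0, 0]
  fingers: [1, 1, 1, 1, 1]

```text
time_s: 23.52
tool_pos: [0.6497, -0.2516, 0.2068]
ee_rot: [-2.083, -2.351, 0.0]
force: [-0.2, -0.6, -2.5]
width: 0.0098
grip_force: 30.0
```

Call:
apply_moves:
  dp:
    - [0, 0, 0.1]
    - [0, 0, 0.1]
    - [1, 0, 0.05]
    - [2.2, 0, 0.05]
    - [3.5, 0, 0.05]
    - [5, 0, 0.05]
    - [6.5, 0, 0.05]
    - [8, 0, 0.05]
    - [9.5, 0, 0.05]
    - [10.7, 0, 0.05]
    - [11.5, 0, 0.05]
    - [11.5, 0, 0.05]
  turn: [0, 0, 0, 0, 0, 0, 0, 0, 0, 0, 0, 0]
  fingers: [1, 1, 1, 1, 1, 1, 1, 1, 1, 1, 1, 1]

```text
time_s: 25.02
tool_pos: [0.636, -0.1369, 0.2067]
ee_rot: [2.083, 2.352, -0.0]
force: [-0.4, -0.0, -3.3]
width: 0.0099
grip_force: 30.0
```

```bash
python3 - <<'E'
from h import *
go([.6348,-.1036,.206],.12)
for c in("wrist","side","scene"):
    im=pic(c,c+"10.png")
    for t in("mark_point","caddy_hook","caddy_grip","caddy"):
        for d in r.search_frame(c,t)[:2]: P=w(c,d["point"]);print(c,t,round(d["conf"],2),P.round(4),px(c,P).round())
for c in("wrist","scene","side"):
  for l in(.03,.0646,.09):
    P=[.6425-l*.1195,-.1677+l*.9928,.19];print(c,l,px(c,P).round(1))
E
```

```text
t 25.02 pos [ 0.636  -0.1369  0.2067] y-yaw 6.94 z [-0. -0. -1.] j [-0.23  0.48  1.58 -0.    1.08 -0.35] w 0.0099 g 30.0 F [-0.4 -0.  -3.3]
dp [3.32 0.28 0.07] 0.06
wrist mark_point 0.6 [ 0.6339 -0.1063  0.013 ] [318. 144.]
wrist caddy_hook 0.94 [ 0.6359 -0.1311  0.1783] [317. 220.]
wrist caddy 0.76 [ 0.6375 -0.1306  0.1787] [319. 219.]
side mark_point 0.46 [ 0.6258 -0.0994  0.0175] [315. 207.]
side caddy_hook 0.55 [ 0.6284 -0.1272  0.1084] [315. 176.]
side caddy_grip 0.93 [ 0.6276 -0.1266  0.1072] [315. 177.]
side caddy 0.89 [ 0.6275 -0.126   0.1107] [315. 176.]
scene caddy_hook 0.68 [ 0.65   -0.1493  0.1113] [270. 252.]
scene caddy_grip 0.81 [ 0.6491 -0.1491  0.1095] [270. 252.]
scene caddy 0.84 [ 0.6458 -0.1494  0.1103] [270. 251.]
wrist 0.03 [320.5 238.7]
wrist 0.0646 [320.7 181.9]
wrist 0.09 [320.9 136.2]
scene 0.03 [270.  226.4]
scene 0.0646 [282.3 220.7]
scene 0.09 [291.  216.7]
side 0.03 [311.7 149.7]
side 0.0646 [309.7 155.2]
side 0.09 [308.2 159.5]
```

```bash
python3 - <<'E'
from h import *
im=cv2.imread("pics/wrist10.png");g=cv2.cvtColor(im,6).astype(int)
for c in(314,317,320,323,326): print(c,g[100:246:2,c].tolist())
for row in(160,182,200,225):print("row",row,g[row,290:352:2].tolist())
M=lambda P:px("wrist",P)
t=np.array(r.get_state()["tool_pos"]);a=np.radians(96.94);e=np.array([np.cos(a),np.sin(a),0])
for k in(.02,-.02):print("fin top end",k,M(t+e*k+[0,0,.04]),"hook ridge end",M(t+e*k-[0,0,.006]))
# rail row -> distance ahead of the TCP along the rail
for d in(.02,.025,.03,.035,.04,.045):
    P=t+e*d;P[2]=.196;print(d,M(P).round(1))
E
```

```text
314 [107, 107, 107, 107, 107, 108, 106, 107, 107, 104, 89, 88, 88, 88, 89, 88, 88, 88, 88, 88, 88, 88, 89, 87, 88, 88, 88, 88, 88, 89, 92, 107, 88, 88, 88, 88, 88, 87, 88, 88, 80, 14, 14, 15, 15, 14, 14, 18, 88, 89, 88, 88, 89, 89, 88, 88, 88, 89, 88, 88, 73, 59, 78, 59, 61, 59, 61, 60, 60, 61, 62, 62, 62]
317 [124, 123, 124, 125, 124, 125, 124, 124, 124, 125, 97, 97, 97, 97, 96, 97, 97, 96, 97, 96, 96, 96, 95, 95, 95, 95, 94, 95, 94, 94, 99, 120, 115, 95, 94, 94, 95, 94, 93, 93, 86, 14, 14, 14, 14, 12, 13, 13, 92, 92, 92, 91, 92, 91, 93, 92, 92, 91, 92, 91, 89, 74, 79, 58, 58, 59, 58, 59, 59, 60, 60, 60, 61]
320 [119, 120, 119, 119, 119, 119, 120, 119, 118, 120, 113, 113, 94, 93, 93, 93, 93, 93, 93, 94, 92, 93, 93, 93, 93, 92, 92, 92, 91, 92, 92, 116, 112, 92, 92, 92, 92, 90, 91, 91, 83, 15, 14, 14, 16, 15, 15, 19, 91, 90, 91, 91, 91, 91, 90, 89, 90, 90, 90, 89, 84, 59, 75, 58, 58, 58, 59, 59, 59, 59, 58, 59, 60]
323 [105, 104, 105, 104, 105, 105, 105, 106, 105, 106, 105, 106, 85, 86, 86, 85, 85, 85, 86, 85, 85, 86, 85, 85, 86, 86, 85, 86, 86, 86, 86, 90, 86, 86, 86, 86, 87, 86, 86,
[... 566 characters left out ...]
]
row 182 [45, 96, 98, 100, 99, 100, 99, 98, 27, 11, 13, 14, 14, 15, 14, 15, 13, 14, 13, 11, 63, 99, 99, 100, 60, 62, 64, 86, 128, 110, 100]
row 200 [44, 88, 96, 96, 96, 96, 95, 96, 95, 64, 76, 85, 88, 90, 93, 91, 88, 83, 74, 72, 95, 66, 64, 62, 95, 95, 94, 94, 94, 95, 95]
row 225 [76, 76, 78, 77, 79, 80, 80, 79, 79, 78, 77, 73, 71, 72, 70, 69, 69, 72, 78, 78, 79, 80, 76, 76, 77, 79, 79, 79, 78, 78, 95]
fin top end 0.02 [314.75507308 248.7792673 ] hook ridge end [315.4694372  211.42942108]
fin top end -0.02 [314.99416516 331.107713  ] hook ridge end [315.60887754 276.83278245]
0.02 [315.5 208.7]
0.025 [315.5 200.1]
0.03 [315.5 191.3]
0.035 [315.5 182.5]
0.04 [315.4 173.5]
0.045 [315.4 164.3]
```

The dark band lies about 32 mm ahead of the TCP (wrist rows 181–195). From the fin and hook edges, the caddy's centre is about 6 mm behind the TCP. I'll slide 38 mm and then seat it.

Call:
apply_moves:
  dp:
    - [0.6, 0, 0]
    - [1.3, 0, 0]
    - [2.0, 0, 0]
    - [2.7, 0, 0]
    - [3.3, 0, 0]
    - [3.7, 0, 0]
    - [3.8, 0, 0]
    - [3.8, 0, 0.1]
    - [3.8, 0, 0.2]
    - [3.8, 0, 0.2]
  turn: [0, 0, 0, 0, 0, 0, 0, 0, 0, 0]
  fingers: [1, 1, 1, 1, 1, 1, 1, 1, 1, 1]

```text
time_s: 27.02
tool_pos: [0.6316, -0.0998, 0.2056]
ee_rot: [2.084, 2.35, 0.001]
force: [-2.8, 1.3, 5.9]
width: 0.01
grip_force: 30.0
```

```bash
python3 - <<'E'
from h import *
go([.6348,-.1036,.206],.12)
im=pic("wrist","wrist11.png");g=cv2.cvtColor(im,7).astype(int)
for c in(314,317,320,323): print(c,g[180:246:2,c].tolist())
E
```

```text
t 27.02 pos [ 0.6316 -0.0998  0.2056] y-yaw 6.88 z [ 0.001  0.    -1.   ] j [-0.18  0.46  1.61  0.    1.07 -0.3 ] w 0.01 g 30.0 F [-2.8  1.3  5.9]
dp [-0.42  0.27 -0.04] 0.01
314 [92, 91, 92, 92, 91, 90, 91, 91, 91, 90, 90, 90, 91, 90, 91, 91, 91, 91, 91, 90, 75, 61, 81, 62, 62, 62, 62, 63, 63, 63, 63, 64, 65]
317 [97, 97, 97, 97, 96, 95, 96, 96, 96, 96, 95, 95, 94, 95, 95, 95, 96, 95, 94, 95, 93, 76, 81, 60, 61, 60, 61, 61, 61, 62, 62, 61, 62]
320 [93, 94, 93, 94, 91, 92, 93, 92, 93, 92, 92, 92, 92, 93, 93, 93, 93, 92, 93, 92, 87, 61, 78, 60, 59, 60, 60, 60, 60, 61, 61, 60, 61]
323 [88, 87, 87, 88, 87, 88, 88, 88, 88, 87, 88, 88, 87, 87, 88, 88, 88, 87, 88, 88, 61, 59, 78, 61, 60, 61, 61, 61, 60, 62, 61, 62, 62]
```

Call:
apply_moves:
  dp:
    - [0, -0.15, 0]
    - [0, -0.15, 0]
    - [0, -0.15, 0]
  turn: [0, 0, 0]
  fingers: [1, 1, 1]
  force: 10

```text
time_s: 27.45
tool_pos: [0.6315, -0.0999, 0.2057]
ee_rot: [2.082, 2.349, 0.004]
force: [4.1, 1.9, 5.0]
width: 0.01
grip_force: 10.0
```

Call:
apply_moves:
  dp:
    - [0, 0, 0]
    - [0, 0, 0]
    - [0, 0, 0]
    - [0, 0, 0]
    - [0, 0, 0]
    - [0, 0, -1]
    - [0, 0, -4]
    - [0, 0, -8]
    - [0, 0, -10]
    - [0, 0, -10]
    - [0, 0, -10]
    - [0, 0, -10]
  turn: [0, 0, 0, 0, 0, 0, 0, 0, 0, 0, 0, 0]
  fingers: [0.9, 0.7, 0.5, 0.4, 0.4, 0.4, 0.4, 0.4, 0.4, 0.4, 0.4, 0.4]

```text
time_s: 28.95
tool_pos: [0.6293, -0.0998, 0.3033]
ee_rot: [-2.083, -2.35, 0.002]
force: [-0.9, -0.0, 0.1]
width: 0.0528
grip_force: 0.0
```

```bash
python3 - <<'E'
from h import *
s0=r.get_state()
go([.6348,-.1036,.206],.12)
im=pic("wrist","wrist12.png")
h=cv2.cvtColor(im,cv2.COLOR_RGB2HSV).astype(int);m=(h[...,1]>70)&(h[...,0]>8)&(h[...,0]<28)&(h[...,2]>60)
for v in range(140,300,5):
    q=np.flatnonzero(m[v,295:345])+295;print(v,(int(q.min()),int(q.max()),len(q)) if len(q) else None,end=' ')
print()
mk=np.array([.6348,-.1036,.0]);a=np.radians(96.9);e=np.array([np.cos(a),np.sin(a),0])
for k in(.02,-.02):print(k,px("wrist",mk+e*k+[0,0,.246]))
for c in("wrist","side","scene"):
    if c!="wrist":pic(c,c+"12.png")
    for t in("caddy_hook","caddy_grip","caddy","mark_point"):
        for d in r.search_frame(c,t)[:1]: P=w(c,d["point"]);print(c,t,round(d["conf"],2),P.round(4))
E
```

```text
t 28.95 pos [ 0.6293 -0.0998  0.3033] y-yaw 6.9 z [-0.002  0.    -1.   ] j [-0.18  0.37  1.52  0.    1.25 -0.3 ] w 0.0528 g 0.0 F [-0.9 -0.   0.1]
dp [-0.45  0.52  9.73] 0.02
140 (295, 335, 21) 145 (295, 335, 21) 150 (295, 295, 1) 155 None 160 (311, 339, 8) 165 (310, 341, 10) 170 (312, 342, 8) 175 (332, 332, 1) 180 None 185 (315, 326, 12) 190 (315, 327, 13) 195 (314, 327, 14) 200 (314, 328, 15) 205 (314, 328, 15) 210 (314, 328, 15) 215 (314, 328, 15) 220 (295, 344, 27) 225 (295, 344, 50) 230 (295, 344, 50) 235 (295, 344, 50) 240 (295, 344, 50) 245 (295, 344, 50) 250 (295, 344, 38) 255 (295, 344, 38) 260 (295, 344, 38) 265 (295, 344, 38) 270 (295, 344, 38) 275 (295, 344, 38) 280 (295, 344, 38) 285 (295, 344, 38) 290 (295, 340, 33) 295 (295, 344, 38) 
0.02 [323.19969165 193.06459891]
-0.02 [322.89669738 245.56604213]
wrist caddy_grip 0.8 [ 0.6344 -0.1027  0.1858]
wrist caddy 0.57 [ 0.637  -0.0996  0.1819]
wrist mark_point 0.45 [ 0.5894 -0.1071  0.014 ]
side caddy_hook 0.75 [ 0.6251 -0.0839  0.1122]
side caddy_grip 0.87 [ 0.6265 -0.0885  0.1101]
side caddy 0.78 [ 0.6232 -0.0872  0.1113]
side mark_point 0.42 [ 0.6196 -0.1009  0.0135]
scene caddy_grip 0.68 [ 0.6385 -0.1075  0.1145]
scene caddy 0.87 [ 0.6402 -0.1069  0.1118]
scene mark_point 0.35 [0.5283 0.2464 0.1197]
```

```bash
python3 - <<'E'
from h import *
im=cv2.imread("pics/wrist12.png")
print([im[v,321].tolist() for v in range(176,276,3)])
mk=np.array([.6348,-.1036,.0]);a=np.radians(96.9);e=np.array([np.cos(a),np.sin(a),0])
print("fin bottom +y",px("wrist",mk+e*.02+[0,0,.202]))
b=cv2.imread("pics/scene12.png");g=cv2.cvtColor(b,6).astype(int)
# rail dark band near predicted pixel; strip ends
print(px("scene",mk+[0,0,.19]),px("scene",mk+[0,0,.246]))
E
```

```text
[[90, 98, 99], [89, 96, 97], [43, 63, 80], [35, 59, 80], [35, 61, 81], [37, 61, 82], [37, 62, 82], [58, 100, 132], [64, 108, 142], [63, 107, 142], [68, 115, 152], [62, 106, 140], [59, 98, 130], [58, 98, 130], [62, 102, 135], [63, 107, 141], [67, 111, 148], [59, 99, 133], [59, 98, 130], [61, 104, 138], [67, 113, 150], [65, 109, 145], [80, 132, 175], [87, 145, 186], [170, 181, 185], [170, 181, 184], [169, 181, 184], [167, 180, 183], [168, 179, 183], [168, 179, 183], [167, 178, 182], [166, 178, 182], [165, 178, 181], [166, 178, 181]]
fin bottom +y [321.5045508  177.70610457]
[282.25853419 220.75895393] [280.6451751  204.43057693]
```

The fin's top face spans rows 196–247, which puts the caddy within about 2 mm of the measured band. It is upright and the gripper is clear of everything, so I'm handing in.

```bash
python3 -c "
from station import r
print(r.close_job())"
```

```text
the job is handed in; nothing more can be done
None
```

I handed the job in at about 29 s of the 72 s allowed, but the hand-in returned no verdict. By my own measurements, the dish is flat in the box, the cover stands at about 45°, and the caddy hangs on the rail within about 2 mm of the mark. I never went near the spatula or the mould, and the bowl was only passed over at height.

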